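Lay out the parts of an opened computer mouse

TASK

The parts of an opened wireless mouse are piled up on the blue mat. Take the pile apart from the top down, one part at a time: the scroll wheel into the yellow dish, then the battery into the red tray, then the circuit board onto the pink foam, and last the black bottom shell onto the white pad. Set each part down flat, right side up as it was, in the middle of its place and (except the round wheel) lengthwise along it, without dropping it, and leave the craft knife and the white top shell where they lie.

Things in the scene. Friction and masses are not known exactly. Their poses are not given: they have to be found in the camera images.
- bottom_shell: Black plastic bottom shell of a mouse, an open tray 120 mm long (its x), 58 mm wide (its y), 18 mm high, lowest in the pile, on the work surface. Origin: centre of its underside; z up. Outer sides parallel and upright for 24 mm either side of the middle (grip across y there); wall and floor 3 mm. Four posts inside carry the circuit board 20 mm above its underside, 2 mm above the rim. About 50 g.
- circuit_board: Green circuit board on a dark carrier frame, a rectangular slab 78 mm long (its x), 40 mm wide (its y) and 10 mm thick, with small white and black parts up to 3 mm high on its top at both ends. Lies flat on the posts of the bottom shell, nearly centred and lengthwise. Origin: centre of its underside; z up. About 35 g.
- battery: Silver flat battery with an amber tape at one end, a rectangular block 46 mm long (its x), 30 mm wide (its y) and 9 mm thick, lying on the middle of the circuit board. Origin: centre of its underside; z up. About 25 g.
- scroll_wheel: Black scroll wheel with an orange hub, a disc 24 mm in diameter and 9 mm thick, lying flat on top of the battery. Origin: centre of its underside; z is its axis, up. About 14 g.
- yellow_dish: Place for the scroll wheel: round yellow dish, 92 mm across its rim, 10 mm high, flat inner floor 4 mm above its underside and about 80 mm across; fixed to the table. Origin: centre of its underside; z up.
- red_tray: Place for the battery: red metal tray 140 mm long (its x), 92 mm wide (its y), floor 4 mm above its underside, rim 8 mm high and 2 mm thick; fixed to the table. Origin: centre of its underside; z up.
- pink_foam: Place for the circuit board: flat pink antistatic foam slab, firm, 120 mm long (its x), 84 mm wide (its y), 10 mm thick, no rim; fixed to the table. Origin: centre of its underside; z up.
- white_pad: Place for the bottom shell: flat white plastic pad 150 mm long (its x), 96 mm wide (its y), 5 mm thick, no rim; fixed to the table. Origin: centre of its underside; z up.
- craft_knife: Bystander: craft knife with an aluminium handle, 150 mm long, 10 mm thick, lying loose beyond the work on the far side. Origin: underside of the middle of its handle; x along it to the blade.
- white_top_shell: Bystander: white top shell of the mouse, lying loose with its hollow side up, 124 by 64 mm, 22 mm high, beyond the work on the far side. Origin: centre of its underside; x along it.
Things that resemble listed ones, but are neither listed nor needed, are in the scene too. Of the things shaped like the bottom_shell, the black one is meant.

How it is judged:
By the outcome, as a careful person would: the job done as asked, in the order asked, and still so for the second after the job is handed in, with the robot touching nothing.
It also fails if it takes over 106 s, if anything falls off the work surface, if the arm or the gripper's body presses on something with over 40 N, if the wrist force passes 120 N, or if a joint passes its speed limit or range.

ROBOT

A 6-joint arm with a two-finger parallel gripper is mounted at the origin on the work surface. World frame = base frame: x ahead of the robot, y to its left, z up, the work surface at z = 0. Lengths are in mm, angles in rad, forces in N, time in s.
With the tool pointing down it reaches from about 300 to 950 mm from the base axis. Payload 3.1 kg.
Tool frame: the origin (TCP) lies on the centre line of the jaws, within the pads' length; the fingertips stand 11 mm ahead of it and the grasp point (between the pads) lies 8 mm behind it; z points along the fingers, y is the line along which they close (so a half turn about z gives the same grasp; the last joint's range is limited). The gripper opens to 85 mm and grips with 20 to 120 N. Pads are 22 mm wide; open, the fingers measure 114 mm over their backs; the gripper's body (76 mm by 85 mm) begins 54 mm behind the grasp point. The pads swing forward as they close: fully open they stand 13 mm farther back than shut.
Start: joints at [-1.29, 0.308, 1.634, -0, 1.2, -0.07], TCP at [214.755, -586.952, 242.272] pointing down, gripper open.
Joint ranges: [-3.06, 3.06], [-0.79, 1.96], [0.05, 2.63], [-1.19, 4.34], [0.05, 2.64], [-2.94, 2.94]. Speed limits (rad/s): [2.79, 2.79, 3.14, 3.14, 3.14, 3.14].

INTERFACE

Orientations are given as a unit quaternion [x, y, z, w].
In Python, from bench import r gives the robot as it stands.
- The arm moves only by the tool step_arm, never from a script. Its argument "series" is a list of rows, each an object of numbers: "tx", "ty", "tz": the shift along the tool's x, y, z scaled (see below); "wx", "wy", "wz": the turn, a rotation vector about the tool's x, y, z scaled (see below); "claw": the opening, from -1 (shut) to 1 (fully open). In form: [{"tx": .., "ty": .., "tz": .., "wx": .., "wy": .., "wz": .., "claw": ..}, ...]. A call has 1 to 8 rows; each row is the pose to reach, as a shift and turn from the pose commanded when the call began, along the tool's axes at that moment; what a row does not reach only later rows make up. The controller multiplies each number of a shift by 300 mm and each number of a turn by 45 degrees. A row lasts 1/8 s, in which the tool goes at most 62.5 mm and 10.7 degrees, less where a joint would pass 70% of its speed; a pose out of reach is approached as far as the arm can. A call with a number of a shift or a turn outside -1 to 1 is refused whole. A call with a gripper value outside its range is refused whole. The fingers move at their own pace and stop on an object; the grip force is fixed at half the most. Time passes only in rows, so rows that repeat a pose let the fingers close. It gives the time, the measured TCP pose, the force, the opening and the grip force at its end, in the units of the state.
- r.sense(): the state, without advancing time (a new reading comes with each control period).
- r.get_image(name): name is "side" or "top"; returns a dict with "image" (480x640x3 uint8, red, green, blue), "range_z" (480x640 float32, mm along the optical axis (not along the pixel's ray), 0 where there is no reading), "fx", "fy", "cx", "cy" (pixels), "R" (3x3) and "t" (3): a world point X has camera coordinates R X + t. Camera axes: x right, y down, z forward; pixel columns grow to the right and rows downward; lengths in mm; the calibration is good to about 2 mm. A picture is of the moment at which its call begins.
- r.job_done(): hands the job in; it is judged then, once.
The state is a dict: "time_s": time; "q": joint angles; "joint_vel": joint speeds; "effort": joint torques, N m; "tool_pos": TCP position; "orientation": TCP orientation; "ft_force": force on the tool from outside, world axes, zero at the start; "moment": the same for the moment, N m; "grip_width": opening from 0.0 (shut) to 1.0 (fully open); "grip_force": force on a finger pad.
Only numpy, scipy, OpenCV 4.12 (cv2) and the standard library are available. Lean on these libraries where they do the work, as an engineer would, in place of code of your own. Each camera call takes 0.05 s, during which the arm holds its last target. There are 200 camera calls.

## Working session

There is one attempt and no reset: what is moved stays moved. The work goes in short steps, Python scripts to look and compute and a tool call to move; the robot and the scene stay as the last step left them, time stands still between calls to the robot, and variables do not carry over. Pictures are saved under pics/ and viewed, at most 18 in all, crops included, and the job is handed in when it is done.

Besides the shell and the picture viewer there is one more tool, called after "Request:" as name(argument=value, ...) on one line, values as JSON. step_arm: Moves the arm, as the interface text tells. Shifts and turns lie within -1 to 1; 1 stands for 300 mm of shift or 45 degrees of turn. Its arguments: {"type":"object","properties":{"series":{"type":"array","items":{"type":"object","properties":{"tx":{"type":"number"},"ty":{"type":"number"},"tz":{"type":"number"},"wx":{"type":"number"},"wy":{"type":"number"},"wz":{"type":"number"},"claw":{"type":"number"}}}}},"required":["series"]}

```bash
mkdir -p pics; ls; python3 - <<'E'
from bench import r
import cv2,pickle
s=r.sense();print(s)
d={n:r.get_image(n) for n in("top","side")}
pickle.dump(d,open('d0.pkl','wb'))
for n in d:
    cv2.imwrite(f'pics/{n}0.png',d[n]['image'][...,::-1]);print(n,d[n]['R'],d[n]['t'],d[n]['fx'],d[n]['fy'],d[n]['cx'],d[n]['cy'])
E
```

```text
pics
{'time_s': 0.0, 'q': array([-1.28970261e+00,  3.08976150e-01,  1.63520051e+00, -4.75692881e-06,
        1.19971726e+00, -6.97421653e-02]), 'joint_vel': array([ 0.00053712, -0.00095252,  0.0001111 ,  0.00085941, -0.00159652,
        0.00058831]), 'effort': array([-7.68546361e-04, -4.15256274e+01, -2.76663530e+01, -2.40149166e-04,
        1.02271870e-02, -2.41903734e-06]), 'tool_pos': array([ 214.52589493, -586.17086225,  241.0583822 ]), 'orientation': array([ 9.84652883e-01,  1.74520418e-01, -1.23570814e-04, -1.14397806e-03]), 'ft_force': array([-0.0347756 , -0.19678132,  0.07275595]), 'moment': array([-0.01219007, -0.05796139, -0.06927947]), 'grip_force': 0.0, 'grip_width': 0.9970914993467386}
top [[ 0.01984685 -0.99974417  0.01084862]
 [-0.99811388 -0.02044263 -0.05788591]
 [ 0.05809288 -0.00967931 -0.99826426]] [  59.84686499  518.08301173 1805.4405585 ] 612.8249648463379 612.8249648463379 316.54165369779037 238.44189744856703
side [[-0.8737284  -0.48605032 -0.01880849]
 [-0.30922597  0.58488438 -0.74985969]
 [ 0.37547034 -0.64935764 -0.66132948]] [ 470.02772129  184.36497505 1230.03678501] 590.5977385781389 590.5977385781389 316.1037774422437 236.70513538639779
```

View pics/top0.png

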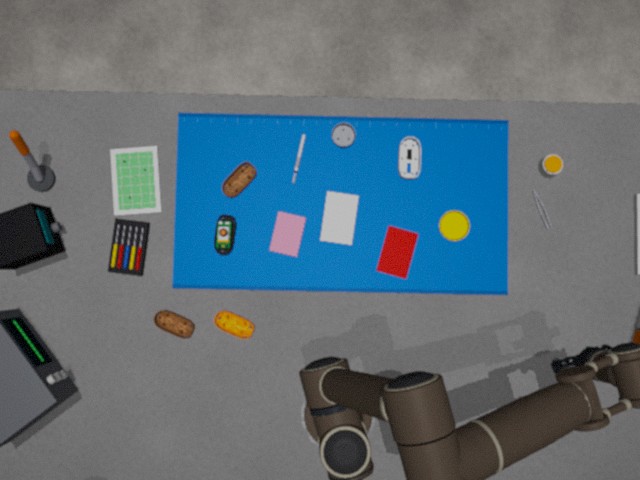

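View pics/side0.png

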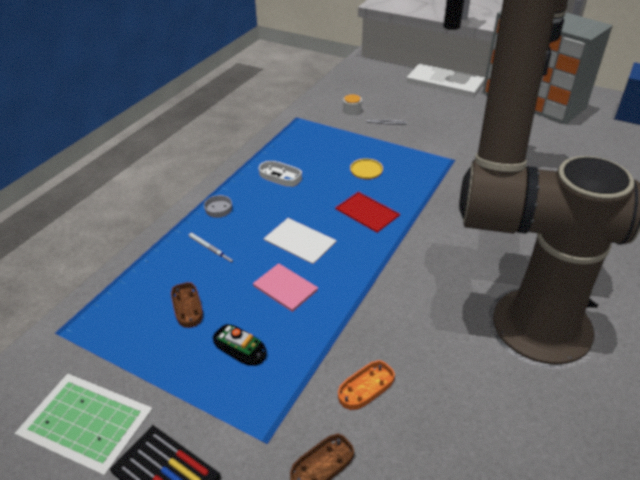

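The top view shows the pile at (225,235), yellow dish (454,225), red tray (397,252), pink foam (288,233) and white pad (340,218). The knife is at (299,158) and the white top shell at (410,158). The side view shows the pile at (240,343).

```bash
cat > h.py <<'E'
import numpy as np,cv2
def ray(c,uv,z):
    uv=np.asarray(uv,float).reshape(-1,2)
    d=np.c_[(uv[:,0]-c['cx'])/c['fx'],(uv[:,1]-c['cy'])/c['fy'],np.ones(len(uv))]@c['R']
    C=-c['R'].T@c['t']; k=(z-C[2])/d[:,2]
    return (C+d*k[:,None])[:,:2]
def pix(c,X):
    p=c['R']@np.asarray(X,float)+c['t']; return np.array([c['fx']*p[0]/p[2]+c['cx'],c['fy']*p[1]/p[2]+c['cy']])
def rect(c,cnt,z):
    w=ray(c,cnt,z); (x,y),(a,b),t=cv2.minAreaRect(w.astype(np.float32))
    if a<b:a,b,t=b,a,t+90
    M=cv2.moments(w.astype(np.float32).reshape(-1,1,2))
    m=np.array([M['m10'],M['m01']])/M['m00']
    return np.round([x,y,m[0],m[1],a,b,(t+90)%180-90],1)
def blob(c,lo,hi,roi=None,up=4):
    im=cv2.resize(c['image'],None,fx=up,fy=up,interpolation=cv2.INTER_CUBIC)
    m=cv2.inRange(cv2.cvtColor(im,cv2.COLOR_RGB2HSV),np.array(lo),np.array(hi))
    if roi is not None:
        k=np.zeros_like(m);x0,y0,x1,y1=[up*v for v in roi];k[y0:y1,x0:x1]=255;m&=k
    cs=cv2.findContours(m,cv2.RETR_EXTERNAL,cv2.CHAIN_APPROX_NONE)[0]
    q=max(cs,key=cv2.contourArea).reshape(-1,2)
    return (q+.5)/up-.5
E
python3 - <<'E'
from h import *; import pickle
d=pickle.load(open('d0.pkl','rb'))
R={'top':{'yellow':(430,200,480,250),'red':(365,215,430,290),'pink':(260,200,315,265),'white':(310,180,368,255),'shell':(205,205,245,262)},
'side':{'yellow':(340,145,395,185),'red':(325,182,410,240),'pink':(245,255,330,315),'white':(255,210,345,268),'shell':(205,315,275,372)}}
C={'yellow':((18,120,90),(35,255,255),10),'red':((0,150,70),(8,255,255),8),'pink':((150,40,120),(179,170,255),10),'white':((0,0,140),(179,70,255),5),'shell':((0,0,0),(179,255,70),18)}
for n,c in d.items():
    print(n,-c['R'].T@c['t'])
    for k,(lo,hi,z) in C.items():
        try: print(k,rect(c,blob(c,lo,hi,R[n][k]),z))
        except Exception as e: print(k,e)
ims=[]
for n in d:
    x0,y0,x1,y1=R[n]['shell'];cx,cy=(x0+x1)//2,(y0+y1)//2
    ims.append(cv2.resize(d[n]['image'][cy-35:cy+35,cx-35:cx+35],(400,400),interpolation=cv2.INTER_CUBIC))
cv2.imwrite('pics/pile.png',np.hstack(ims)[...,::-1])
E
```

```text
top [ 411.03483416   87.89794847 1831.6472314 ]
yellow [ 5.646e+02 -3.398e+02  5.648e+02 -3.395e+02  8.700e+01  8.610e+01
  5.000e-01]
red [ 482.4 -170.5  482.4 -170.2  130.7   83.3  -14.6]
pink [529.5 157.7 529.4 157.8 118.6  82.6 -12. ]
white [581.2   4.5 581.1   4.4 152.6  98.2  -7.2]
shell [522.6 342.6 519.8 334.4 114.6  55.   -6.5]
side [  5.84468283 919.35871814 960.54795942]
yellow [ 562.1 -331.2  562.4 -331.6   89.8   85.2  -62.5]
red [ 479.8 -163.1  479.7 -163.1  131.5   84.3  -14.4]
pink [527.  163.3 526.9 163.3 122.7  86.7 -11.8]
white [579.4   8.4 579.4   8.7 153.5 100.2  -7.1]
shell [517.2 352.1 506.9 361.  125.5  61.8  -5.2]
```

View pics/pile.png

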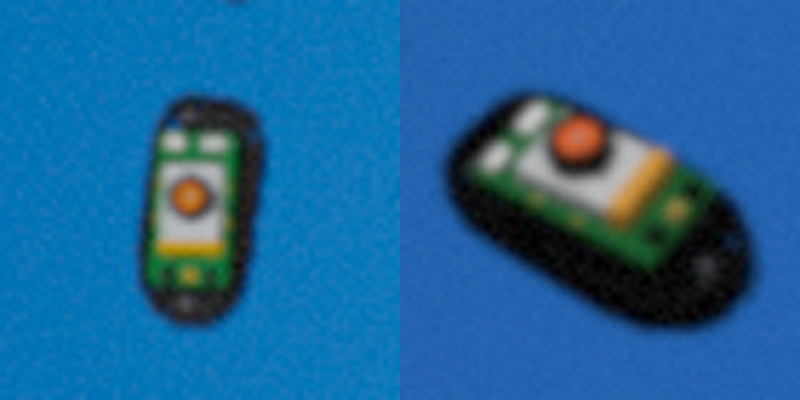

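```bash
python3 - <<'E'
from h import *; import pickle
d=pickle.load(open('d0.pkl','rb'))
R={'top':(205,205,245,262),'side':(205,315,275,372)}
for n,c in d.items():
    x0,y0,x1,y1=R[n]
    g=blob(c,(40,90,40),(90,255,160),R[n])
    o=blob(c,(0,120,140),(14 if n=='side' else 22,255,255),(215,225,235,242) if n=='top' else (225,320,245,345))
    print(n,'hub',o.mean(0),rect(c,o,48))
    # board+battery: hull of non-dark, non-blue
    im=cv2.resize(c['image'],None,fx=4,fy=4,interpolation=cv2.INTER_CUBIC).astype(int)
    hsv=cv2.cvtColor(im.clip(0,255).astype(np.uint8),cv2.COLOR_RGB2HSV)
    def hull(m,z,lab,k=3):
        q=np.zeros(m.shape,np.uint8);q[4*y0:4*y1,4*x0:4*x1]=m[4*y0:4*y1,4*x0:4*x1]*255
        q=cv2.morphologyEx(q,cv2.MORPH_OPEN,np.ones((k,k)))
        cs=max(cv2.findContours(q,0,1)[0],key=cv2.contourArea)
        print(lab,rect(c,(cv2.convexHull(cs).reshape(-1,2)+.5)/4-.5,z))
    hull((hsv[...,1]<60)&(hsv[...,2]>110),39,'batt white',5)
    hull((hsv[...,2]>75)&~((hsv[...,0]>95)&(hsv[...,0]<125)&(hsv[...,1]>90)),32,'board')
    hull(~((hsv[...,0]>95)&(hsv[...,0]<125)&(hsv[...,1]>120)&(hsv[...,2]>80)),18,'all')
    # ring range
    z=c['range_z'];u,v=np.meshgrid(range(640),range(480))
    X=(np.stack([(u-c['cx'])/c['fx']*z,(v-c['cy'])/c['fy']*z,z],-1)-c['t'])@c['R']
    for s in ((270,180),(430,190)) if n=='top' else ((150,300),(300,330)):
        print('mat z',np.round(np.median(X[s[1]-5:s[1]+5,s[0]-5:s[0]+5].reshape(-1,3),0),1))
E
```

```text
top hub [222.54310345 231.875     ] [528.4 344.5 528.4 344.6  14.6  14.5   1.6]
batt white [526.8 344.3 526.6 344.3  39.6  35.    1.2]
board [523.5 344.9 523.5 344.9  81.2  42.7  -1.8]
all [522.6 342.6 523.9 342.4 115.2  55.9  -6.1]
mat z [692.  215.    2.7]
mat z [ 672.1 -266.8    2.5]
side hub [235.61858974 331.61217949] [526.8 346.6 526.8 346.6  15.2  15.2 -61.8]
batt white [531.2 349.9 531.1 349.6  51.8  35.6   2.9]
board [522.  347.2 522.5 348.1  79.4  44.2  -1.3]
all [516.9 349.5 518.4 350.7 126.5  67.3  -6.2]
mat z [774.2 332.8   1.2]
mat z [439.6 249.2   1.2]
```

```bash
cat > mv.py <<'E'
# plan: python3 mv.py x y z yaw [x y z yaw ...]  -> rows in tool axes/units, keeps the commanded pose
import sys,json,os,numpy as np
c=json.load(open('cmd.json')) if os.path.exists('cmd.json') else [214.755,-586.952,242.272,20.1]
v=list(map(float,sys.argv[1:]))
for i in range(0,len(v),4):
    x,y,z,a=v[i:i+4]; t=np.radians(c[3]); dx,dy=x-c[0],y-c[1]
    s=np.round(np.array([dx*np.cos(t)+dy*np.sin(t),dx*np.sin(t)-dy*np.cos(t),c[2]-z])/300,3)
    w=round((c[3]-a)/45,3)
    n=int(np.ceil(max(np.linalg.norm(s)*300/62.5,abs(w)*45/10.7)))
    print(dict(tx=s[0],ty=s[1],tz=s[2],wz=w),'rows',n)
    S=s*300
    c=[c[0]+S[0]*np.cos(t)+S[1]*np.sin(t),c[1]+S[0]*np.sin(t)-S[1]*np.cos(t),c[2]-S[2],c[3]-w*45]
json.dump(c,open('cmd.json','w'));print(np.round(c,2))
E
python3 mv.py 319 -276 200 20.1  423 35 160 20.1 527.6 345.5 120 -1.5
```

```text
{'tx': np.float64(0.683), 'ty': np.float64(-0.854), 'tz': np.float64(0.141), 'wz': 0.0} rows 6
{'tx': np.float64(0.681), 'ty': np.float64(-0.854), 'tz': np.float64(0.133), 'wz': 0.0} rows 6
{'tx': np.float64(0.683), 'ty': np.float64(-0.852), 'tz': np.float64(0.134), 'wz': 0.48} rows 6
[527.52 345.31 119.87  -1.5 ]
```

Request:
step_arm(series=[{"tx":0.683,"ty":-0.854,"tz":0.141,"claw":0.06},{"tx":0.683,"ty":-0.854,"tz":0.141,"claw":0.06},{"tx":0.683,"ty":-0.854,"tz":0.141,"claw":0.06},{"tx":0.683,"ty":-0.854,"tz":0.141,"claw":0.06},{"tx":0.683,"ty":-0.854,"tz":0.141,"claw":0.06},{"tx":0.683,"ty":-0.854,"tz":0.141,"claw":0.06}])

```text
validation failed for argument at $.se...
```

Request:
step_arm(series=[{"tx":0.681,"ty":-0.854,"tz":0.133,"claw":0.06},{"tx":0.681,"ty":-0.854,"tz":0.133,"claw":0.06},{"tx":0.681,"ty":-0.854,"tz":0.133,"claw":0.06},{"tx":0.681,"ty":-0.854,"tz":0.133,"claw":0.06},{"tx":0.681,"ty":-0.854,"tz":0.133,"claw":0.06},{"tx":0.681,"ty":-0.854,"tz":0.133,"claw":0.06}])

```text
validation failed for argument at $.se...
```

Request:
step_arm(series=[{"tx":0.683,"ty":-0.852,"tz":0.134,"wz":0.48,"claw":0.06},{"tx":0.683,"ty":-0.852,"tz":0.134,"wz":0.48,"claw":0.06},{"tx":0.683,"ty":-0.852,"tz":0.134,"wz":0.48,"claw":0.06},{"tx":0.683,"ty":-0.852,"tz":0.134,"wz":0.48,"claw":0.06},{"tx":0.683,"ty":-0.852,"tz":0.134,"wz":0.48,"claw":0.06},{"tx":0.683,"ty":-0.852,"tz":0.134,"wz":0.48,"claw":0.06},{"tx":0.683,"ty":-0.852,"tz":0.134,"wz":0.48,"claw":0.06},{"tx":0.683,"ty":-0.852,"tz":0.134,"wz":0.48,"claw":0.06}])

```text
validation failed for argument at $.se...
```

Request:
step_arm(series=[{"tx":0.683,"ty":-0.854,"tz":0.141,"wx":0,"wy":0,"wz":0,"claw":0.06},{"tx":0.683,"ty":-0.854,"tz":0.141,"wx":0,"wy":0,"wz":0,"claw":0.06},{"tx":0.683,"ty":-0.854,"tz":0.141,"wx":0,"wy":0,"wz":0,"claw":0.06},{"tx":0.683,"ty":-0.854,"tz":0.141,"wx":0,"wy":0,"wz":0,"claw":0.06},{"tx":0.683,"ty":-0.854,"tz":0.141,"wx":0,"wy":0,"wz":0,"claw":0.06},{"tx":0.683,"ty":-0.854,"tz":0.141,"wx":0,"wy":0,"wz":0,"claw":0.06}])

```text
time_s: 0.85
tool_pos: [318.7, -272.3, 198.7]
orientation: [0.984, 0.176, -0.001, -0.001]
ft_force: [0.5, -0.3, 0.3]
grip_width: 0.526
grip_force: 0.0
```

Request:
step_arm(series=[{"tx":0.681,"ty":-0.854,"tz":0.133,"wx":0,"wy":0,"wz":0,"claw":0.06},{"tx":0.681,"ty":-0.854,"tz":0.133,"wx":0,"wy":0,"wz":0,"claw":0.06},{"tx":0.681,"ty":-0.854,"tz":0.133,"wx":0,"wy":0,"wz":0,"claw":0.06},{"tx":0.681,"ty":-0.854,"tz":0.133,"wx":0,"wy":0,"wz":0,"claw":0.06},{"tx":0.681,"ty":-0.854,"tz":0.133,"wx":0,"wy":0,"wz":0,"claw":0.06},{"tx":0.681,"ty":-0.854,"tz":0.133,"wx":0,"wy":0,"wz":0,"claw":0.06}])

```text
time_s: 1.6
tool_pos: [424.1, 37.4, 159.9]
orientation: [0.984, 0.177, 0.0, -0.0]
ft_force: [0.4, -0.1, 0.8]
grip_width: 0.534
grip_force: 0.0
```

Request:
step_arm(series=[{"tx":0.683,"ty":-0.852,"tz":0.134,"wx":0,"wy":0,"wz":0.48,"claw":0.06},{"tx":0.683,"ty":-0.852,"tz":0.134,"wx":0,"wy":0,"wz":0.48,"claw":0.06},{"tx":0.683,"ty":-0.852,"tz":0.134,"wx":0,"wy":0,"wz":0.48,"claw":0.06},{"tx":0.683,"ty":-0.852,"tz":0.134,"wx":0,"wy":0,"wz":0.48,"claw":0.06},{"tx":0.683,"ty":-0.852,"tz":0.134,"wx":0,"wy":0,"wz":0.48,"claw":0.06},{"tx":0.683,"ty":-0.852,"tz":0.134,"wx":0,"wy":0,"wz":0.48,"claw":0.06},{"tx":0.683,"ty":-0.852,"tz":0.134,"wx":0,"wy":0,"wz":0.48,"claw":0.06},{"tx":0.683,"ty":-0.852,"tz":0.134,"wx":0,"wy":0,"wz":0.48,"claw":0.06}])

```text
time_s: 2.6
tool_pos: [527.5, 344.2, 119.2]
orientation: [1.0, -0.013, -0.001, 0.001]
ft_force: [0.6, -0.5, -0.4]
grip_width: 0.533
grip_force: 0.0
```

```bash
python3 - <<'E'
from bench import r
from h import *
c=r.get_image('side');p=r.sense()['tool_pos'];u=pix(c,p);print(p,u, pix(c,p-[0,0,11]))
x,y=u.astype(int);im=c['image'][y-60:y+60,x-80:x+80]
cv2.imwrite('pics/s1.png',cv2.resize(im,(800,600),interpolation=cv2.INTER_CUBIC)[...,::-1]);print(x,y)
E
python3 mv.py 527.6 345.5 53 -1.5
```

```text
[527.41125287 343.88906431 119.47263538] [232.06840139 306.3879473 ] [232.71580032 310.24012997]
232 306
{'tx': np.float64(0.0), 'ty': np.float64(-0.001), 'tz': np.float64(0.223), 'wz': 0.0} rows 2
[527.53 345.61  52.97  -1.5 ]
```

View pics/s1.png

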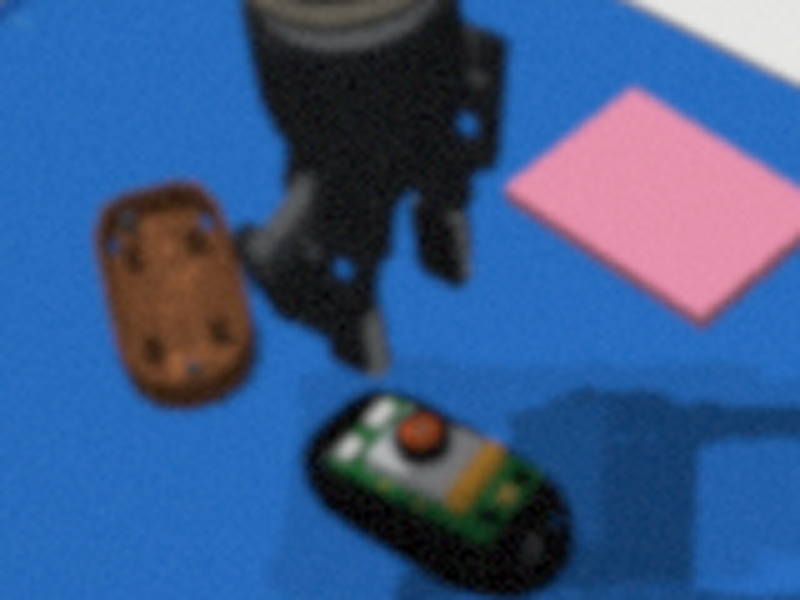

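The side crop shows the fingertips at (375,372) and (465,282), straddling the line above the wheel at (420,432). This fits the calibration.

Request:
step_arm(series=[{"tx":0,"ty":-0.001,"tz":0.15,"wx":0,"wy":0,"wz":0,"claw":0.0},{"tx":0,"ty":-0.001,"tz":0.2,"wx":0,"wy":0,"wz":0,"claw":0.0},{"tx":0,"ty":-0.001,"tz":0.223,"wx":0,"wy":0,"wz":0,"claw":0.0},{"tx":0,"ty":-0.001,"tz":0.223,"wx":0,"wy":0,"wz":0,"claw":0.0},{"tx":0,"ty":-0.001,"tz":0.223,"wx":0,"wy":0,"wz":0,"claw":0.0}])

```text
time_s: 3.28
tool_pos: [528.6, 346.1, 54.4]
orientation: [1.0, -0.013, 0.001, -0.001]
ft_force: [0.8, -0.7, 0.3]
grip_width: 0.501
grip_force: 0.0
```

```bash
python3 - <<'E'
from bench import r
from h import *
c=r.get_image('side');p=r.sense()['tool_pos'];print(p,r.sense()['ft_force'])
x,y=236,330;im=c['image'][y-30:y+30,x-40:x+40]
cv2.imwrite('pics/s2.png',cv2.resize(im,(800,600),interpolation=cv2.INTER_CUBIC)[...,::-1])
E
```

```text
[528.58003998 346.18966781  54.42651228] [ 0.09008409 -0.3194365   1.40219796]
```

View pics/s2.png

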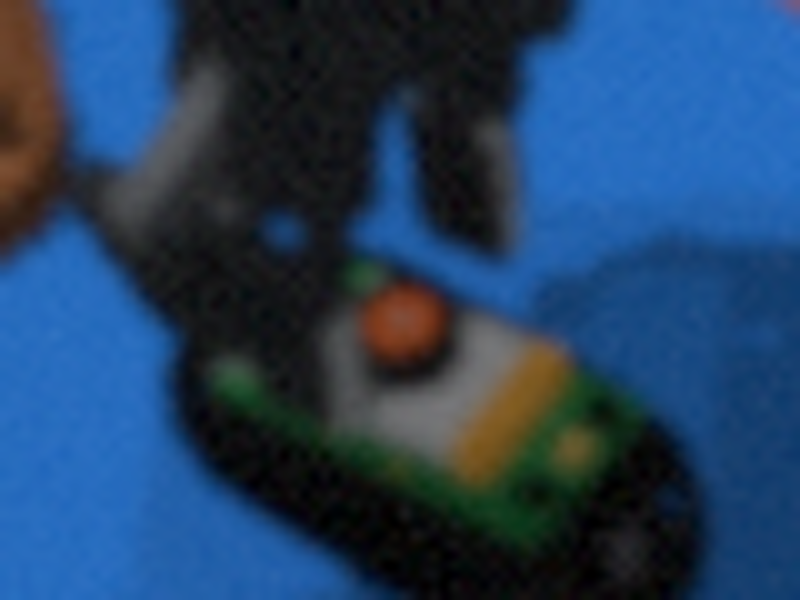

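Tips at crop (500,250) and (315,410), hub at (405,322); I'll check the projected pad corners.

```bash
python3 - <<'E'
from h import *; import pickle
c=pickle.load(open('d0.pkl','rb'))['side']
for z in (43.4,47,50):
  for x in (517.6,539.6):
    for y in (325,367.4): print(z,x,y,(pix(c,[x,y,z])-[196,300])*10)
print((pix(c,[528.6,346.2,48])-[196,300])*10)
E
```

```text
43.4 517.6 325 [498.10229973 273.67521367]
43.4 517.6 367.4 [376.188258  421.8249837]
43.4 539.6 325 [407.80255487 233.71602411]
43.4 539.6 367.4 [284.61925468 379.87160713]
47 517.6 325 [496.34850434 262.01557958]
47 517.6 367.4 [374.14128591 410.19279424]
47 539.6 325 [405.8803474  222.05737979]
47 539.6 367.4 [282.3993675  368.23615357]
50 517.6 325 [494.88160342 252.26328569]
50 517.6 367.4 [372.4290169  400.46259924]
50 539.6 325 [404.27262524 212.30616347]
50 539.6 367.4 [280.5425068  358.50348941]
[389.70071315 311.44532258]
```

```bash
python3 mv.py 525 345 50 -1.5
```

```text
{'tx': np.float64(-0.008), 'ty': np.float64(0.002), 'tz': np.float64(0.01), 'wz': 0.0} rows 1
[525.12 345.08  49.97  -1.5 ]
```

Request:
step_arm(series=[{"tx":-0.008,"ty":0.002,"tz":0.01,"wx":0,"wy":0,"wz":0,"claw":0.0},{"tx":-0.008,"ty":0.002,"tz":0.01,"wx":0,"wy":0,"wz":0,"claw":0.0},{"tx":-0.008,"ty":0.002,"tz":0.01,"wx":0,"wy":0,"wz":0,"claw":-1},{"tx":-0.008,"ty":0.002,"tz":0.01,"wx":0,"wy":0,"wz":0,"claw":-1},{"tx":-0.008,"ty":0.002,"tz":0.01,"wx":0,"wy":0,"wz":0,"claw":-1},{"tx":-0.008,"ty":0.002,"tz":0.01,"wx":0,"wy":0,"wz":0,"claw":-1}])

```text
time_s: 4.08
tool_pos: [525.5, 345.4, 50.4]
orientation: [1.0, -0.013, 0.0, -0.0]
ft_force: [-0.2, 0.3, 3.1]
grip_width: 0.244
grip_force: 59.9
```

```bash
python3 - <<'E'
from bench import r
from h import *
c=r.get_image('side');s=r.sense();print(s['tool_pos'],s['ft_force'],s['grip_width'],s['grip_force'])
x,y=236,330;im=c['image'][y-30:y+30,x-40:x+40]
cv2.imwrite('pics/s3.png',cv2.resize(im,(800,600),interpolation=cv2.INTER_CUBIC)[...,::-1])
E
```

```text
[525.50970006 345.35644118  50.384413  ] [-0.49990885  0.70010892  3.71023412] 0.2426596646457927 59.93692019954324
```

View pics/s3.png

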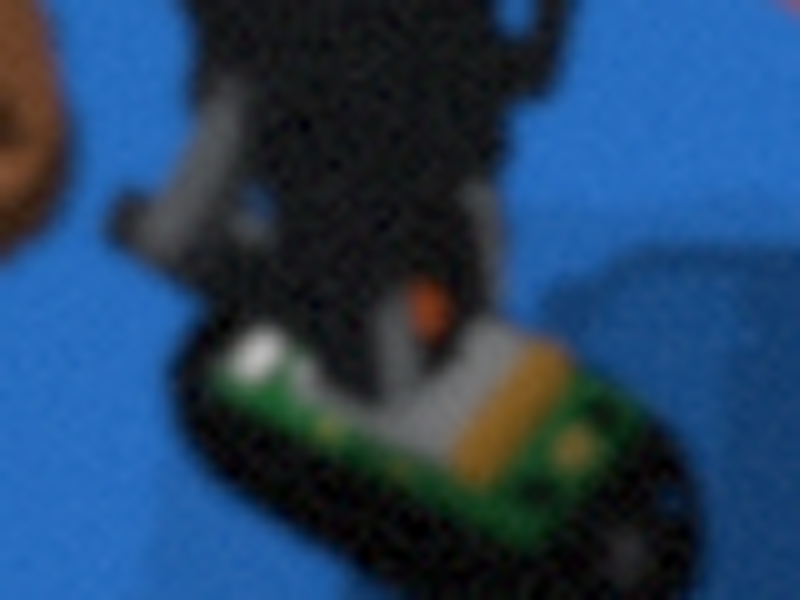

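The wheel is gripped; its hub is at crop (428,310) between the pads. I'll lift it and look.

```bash
python3 mv.py 525.1 345 130 -1.5 520 50 130 -1.5 564 -120 110 -1.5 564 -337 110 -1.5
```

```text
{'tx': np.float64(-0.0), 'ty': np.float64(0.0), 'tz': np.float64(-0.267), 'wz': 0.0} rows 2
{'tx': np.float64(0.009), 'ty': np.float64(0.984), 'tz': np.float64(0.0), 'wz': 0.0} rows 5
{'tx': np.float64(0.161), 'ty': np.float64(0.562), 'tz': np.float64(0.067), 'wz': 0.0} rows 3
{'tx': np.float64(0.019), 'ty': np.float64(0.723), 'tz': np.float64(-0.0), 'wz': 0.0} rows 4
[ 563.98 -336.87  109.97   -1.5 ]
```

Request:
step_arm(series=[{"tx":0,"ty":0,"tz":-0.05,"wx":0,"wy":0,"wz":0,"claw":-1},{"tx":0,"ty":0,"tz":-0.15,"wx":0,"wy":0,"wz":0,"claw":-1},{"tx":0,"ty":0,"tz":-0.267,"wx":0,"wy":0,"wz":0,"claw":-1},{"tx":0,"ty":0,"tz":-0.267,"wx":0,"wy":0,"wz":0,"claw":-1}])

```text
time_s: 4.62
tool_pos: [527.8, 346.5, 134.4]
orientation: [1.0, -0.013, 0.003, -0.002]
ft_force: [0.1, 0.7, 0.1]
grip_width: 0.238
grip_force: 58.8
```

```bash
python3 - <<'E'
from bench import r
from h import *
c=r.get_image('side');s=r.sense();print(s['tool_pos'],s['ft_force'],s['grip_width'],s['grip_force'])
x,y=236,320;im=c['image'][y-60:y+60,x-80:x+80]
cv2.imwrite('pics/s4.png',cv2.resize(im,(800,600),interpolation=cv2.INTER_CUBIC)[...,::-1])
E
```

```text
[526.27765315 345.64541609 132.21422818] [ 0.2072219  -0.39933068 -0.78933377] 0.24352061951768206 58.79336178302765
```

View pics/s4.png

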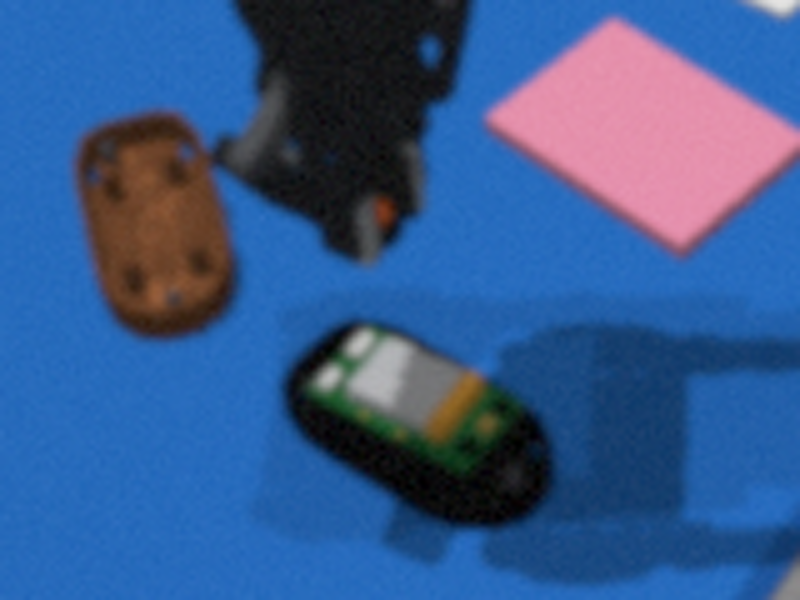

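The wheel is held at (383,212), with the battery, board and shell undisturbed at (420,420). Next is the dish.

Request:
step_arm(series=[{"tx":0.009,"ty":0.984,"tz":0,"wx":0,"wy":0,"wz":0,"claw":-1},{"tx":0.009,"ty":0.984,"tz":0,"wx":0,"wy":0,"wz":0,"claw":-1},{"tx":0.009,"ty":0.984,"tz":0,"wx":0,"wy":0,"wz":0,"claw":-1},{"tx":0.009,"ty":0.984,"tz":0,"wx":0,"wy":0,"wz":0,"claw":-1},{"tx":0.009,"ty":0.984,"tz":0,"wx":0,"wy":0,"wz":0,"claw":-1}])

```text
time_s: 5.3
tool_pos: [518.2, 47.4, 128.6]
orientation: [1.0, -0.014, -0.002, 0.0]
ft_force: [1.2, 0.3, -0.2]
grip_width: 0.241
grip_force: 58.9
```

Request:
step_arm(series=[{"tx":0.161,"ty":0.562,"tz":0.067,"wx":0,"wy":0,"wz":0,"claw":-1},{"tx":0.161,"ty":0.562,"tz":0.067,"wx":0,"wy":0,"wz":0,"claw":-1},{"tx":0.161,"ty":0.562,"tz":0.067,"wx":0,"wy":0,"wz":0,"claw":-1}])

```text
time_s: 5.68
tool_pos: [562.9, -121.9, 108.3]
orientation: [1.0, -0.014, -0.001, -0.0]
ft_force: [0.9, -0.1, -0.8]
grip_width: 0.245
grip_force: 58.9
```

Request:
step_arm(series=[{"tx":0.019,"ty":0.723,"tz":0,"wx":0,"wy":0,"wz":0,"claw":-1},{"tx":0.019,"ty":0.723,"tz":0,"wx":0,"wy":0,"wz":0,"claw":-1},{"tx":0.019,"ty":0.723,"tz":0,"wx":0,"wy":0,"wz":0,"claw":-1},{"tx":0.019,"ty":0.723,"tz":0,"wx":0,"wy":0,"wz":0,"claw":-1},{"tx":0.019,"ty":0.723,"tz":0,"wx":0,"wy":0,"wz":0,"claw":-1}])

```text
time_s: 6.3
tool_pos: [562.5, -338.8, 108.3]
orientation: [1.0, -0.015, -0.001, -0.001]
ft_force: [0.0, 0.2, 0.3]
grip_width: 0.239
grip_force: 58.9
```

```bash
python3 - <<'E'
from bench import r
from h import *
c=r.get_image('side');s=r.sense();print(s['tool_pos'],s['ft_force'],s['grip_width'],s['grip_force'])
x,y=366,150;im=c['image'][y-45:y+45,x-60:x+60]
cv2.imwrite('pics/s5.png',cv2.resize(im,(800,600),interpolation=cv2.INTER_CUBIC)[...,::-1])
o=blob(c,(0,120,120),(12,255,255),(335,115,400,165));print(len(o),o.mean(0))
p=s['tool_pos'];print('tcp px',pix(c,p))
E
python3 mv.py 564 -337 18 -1.5
```

```text
[ 562.52705902 -336.91195909  108.19342264] [ 0.19196706  0.4224275  -1.44396103] 0.23600579187282109 58.87998282909393
{'tx': np.float64(0.0), 'ty': np.float64(0.0), 'tz': np.float64(0.307), 'wz': 0.0} rows 2
[ 563.98 -336.87   17.87   -1.5 ]Traceback (most recent call last):
  File "<stdin>", line 6, in <module>
  File "h.py", line 21, in blob
    q=max(cs,key=cv2.contourArea).reshape(-1,2)
      ~~~^^^^^^^^^^^^^^^^^^^^^^^^
ValueError: max() iterable argument is empty
```

View pics/s5.png

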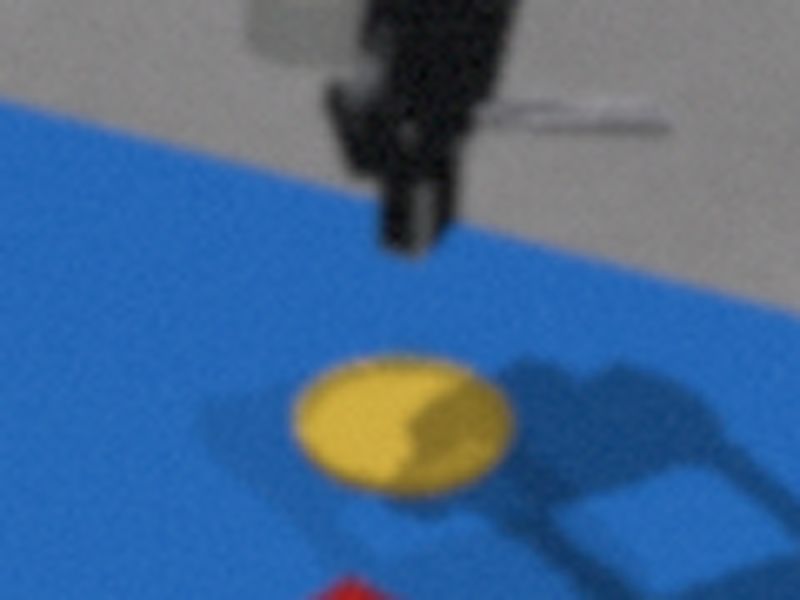

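The wheel is hidden behind the closed fingers at (410,240), above the dish, whose centre is at (403,425). I'll lower it gently.

Request:
step_arm(series=[{"tx":0,"ty":0,"tz":0.15,"wx":0,"wy":0,"wz":0,"claw":-1},{"tx":0,"ty":0,"tz":0.25,"wx":0,"wy":0,"wz":0,"claw":-1},{"tx":0,"ty":0,"tz":0.28,"wx":0,"wy":0,"wz":0,"claw":-1},{"tx":0,"ty":0,"tz":0.3,"wx":0,"wy":0,"wz":0,"claw":-1},{"tx":0,"ty":0,"tz":0.307,"wx":0,"wy":0,"wz":0,"claw":-1},{"tx":0,"ty":0,"tz":0.307,"wx":0,"wy":0,"wz":0,"claw":-1}])

```text
time_s: 7.1
tool_pos: [564.8, -337.3, 19.0]
orientation: [1.0, -0.013, 0.001, 0.001]
ft_force: [0.3, 0.2, -0.3]
grip_width: 0.241
grip_force: 58.9
```

Request:
step_arm(series=[{"tx":0,"ty":0,"tz":0.005,"wx":0,"wy":0,"wz":0,"claw":-1},{"tx":0,"ty":0,"tz":0.01,"wx":0,"wy":0,"wz":0,"claw":-1},{"tx":0,"ty":0,"tz":0.01,"wx":0,"wy":0,"wz":0,"claw":-1}])

```text
time_s: 7.48
tool_pos: [564.3, -337.2, 15.4]
orientation: [1.0, -0.013, 0.0, 0.0]
ft_force: [-0.8, -0.6, 2.1]
grip_width: 0.243
grip_force: 59.7
```

Contact felt (2 N). I'll release it and rise.

Request:
step_arm(series=[{"tx":0,"ty":0,"tz":0,"wx":0,"wy":0,"wz":0,"claw":-0.3},{"tx":0,"ty":0,"tz":0,"wx":0,"wy":0,"wz":0,"claw":-0.3},{"tx":0,"ty":0,"tz":0,"wx":0,"wy":0,"wz":0,"claw":-0.1},{"tx":0,"ty":0,"tz":-0.1,"wx":0,"wy":0,"wz":0,"claw":-0.1},{"tx":0,"ty":0,"tz":-0.3,"wx":0,"wy":0,"wz":0,"claw":0.1},{"tx":0,"ty":0,"tz":-0.3,"wx":0,"wy":0,"wz":0,"claw":0.1},{"tx":0,"ty":0,"tz":-0.3,"wx":0,"wy":0,"wz":0,"claw":0.1}])

```text
time_s: 8.35
tool_pos: [564.0, -336.8, 105.2]
orientation: [1.0, -0.013, 0.0, 0.0]
ft_force: [0.6, -0.0, -1.1]
grip_width: 0.549
grip_force: 0.0
```

```bash
sed -i 's/^for i in/if v[:1]==[0]: c=v[1:5]; v=v[5:]\nfor i in/' mv.py
python3 mv.py 0 563.98 -336.87 104.87 -1.5  564 -120 125 -1.5 520 50 125 -1.5 526 345 100 -1.5
python3 - <<'E'
from bench import r
from h import *
c=r.get_image('side');s=r.sense();print(s['tool_pos'],s['ft_force'],s['grip_width'])
x,y=366,160;im=c['image'][y-45:y+45,x-60:x+60]
cv2.imwrite('pics/s6.png',cv2.resize(im,(800,600),interpolation=cv2.INTER_CUBIC)[...,::-1])
E
```

```text
{'tx': np.float64(-0.019), 'ty': np.float64(-0.723), 'tz': np.float64(-0.067), 'wz': 0.0} rows 4
{'tx': np.float64(-0.161), 'ty': np.float64(-0.562), 'tz': np.float64(-0.0), 'wz': 0.0} rows 3
{'tx': np.float64(-0.006), 'ty': np.float64(-0.984), 'tz': np.float64(0.083), 'wz': 0.0} rows 5
[526.02 345.06 100.07  -1.5 ]
[ 563.09978907 -336.26121432  103.82361193] [ 0.51214282 -0.33097304 -0.81578294] 0.547459885865587
```

View pics/s6.png

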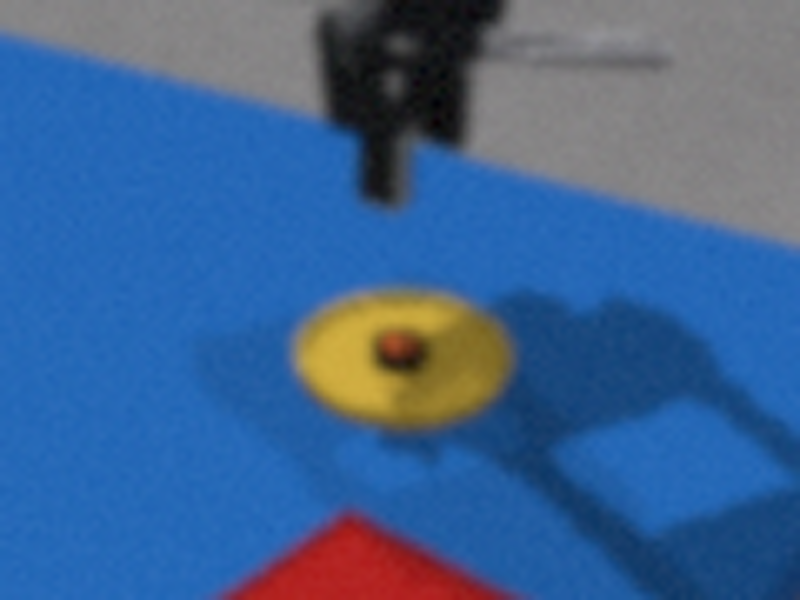

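The wheel's base, at (400,362), sits in the centre of the dish (404,360) and lies flat. Now I'll head back and measure the battery on the way.

Request:
step_arm(series=[{"tx":-0.019,"ty":-0.723,"tz":-0.067,"wx":0,"wy":0,"wz":0,"claw":0.3},{"tx":-0.019,"ty":-0.723,"tz":-0.067,"wx":0,"wy":0,"wz":0,"claw":0.3},{"tx":-0.019,"ty":-0.723,"tz":-0.067,"wx":0,"wy":0,"wz":0,"claw":0.3},{"tx":-0.019,"ty":-0.723,"tz":-0.067,"wx":0,"wy":0,"wz":0,"claw":0.3}])

```text
time_s: 8.9
tool_pos: [561.8, -116.3, 122.8]
orientation: [1.0, -0.012, -0.002, -0.001]
ft_force: [0.6, 0.0, 0.2]
grip_width: 0.65
grip_force: 0.0
```

```bash
cat > m.py <<'E'
from bench import r
from h import *
import pickle
def hull(c,roi,f,z,k=5):
    x0,y0,x1,y1=roi
    h=cv2.cvtColor(cv2.resize(c['image'],None,fx=4,fy=4,interpolation=cv2.INTER_CUBIC),cv2.COLOR_RGB2HSV)
    m=f(h[...,0],h[...,1],h[...,2]); q=np.zeros(m.shape,np.uint8);s=np.s_[4*y0:4*y1,4*x0:4*x1];q[s]=m[s]*255
    q=cv2.morphologyEx(q,cv2.MORPH_OPEN,np.ones((k,k)))
    cs=max(cv2.findContours(q,0,1)[0],key=cv2.contourArea)
    return rect(c,(cv2.convexHull(cs).reshape(-1,2)+.5)/4-.5,z)
E
python3 - <<'E'
from m import *
d={n:r.get_image(n) for n in('top','side')};pickle.dump(d,open('d1.pkl','wb'))
P={'top':(205,205,245,262),'side':(205,315,275,372)}
D={'top':(440,212,470,240),'side':(352,152,382,178)}
for n,c in d.items():
    print(n)
    for lab,roi,f,z in (('hub dish',D[n],lambda h,s,v:(h<14)&(s>120)&(v>90),13),
      ('batt white',P[n],lambda h,s,v:(s<70)&(v>110),39),
      ('amber',P[n],lambda h,s,v:(h>8)&(h<28)&(s>100)&(v>90),39),
      ('batt all',P[n],lambda h,s,v:((s<70)&(v>110))|((h>8)&(h<28)&(s>100)&(v>90)),39),
      ('board',P[n],lambda h,s,v:(v>75)&~((h>95)&(h<125)&(s>90)),32)):
        try: print(lab,hull(c,roi,f,z,3 if lab!='batt white' else 7))
        except Exception as e: print(lab,'none')
a=d['top']['image'][200:270,190:260];b=d['side']['image'][308:378,205:275]
cv2.imwrite('pics/b.png',np.hstack([cv2.resize(q,(400,400),interpolation=cv2.INTER_CUBIC) for q in(a,b)])[...,::-1])
E
```

```text
top
hub dish [ 565.4 -339.4  565.7 -339.2   15.    11.2  -88.8]
batt white [526.5 344.2 526.4 344.3  40.3  35.1   1.2]
amber [502.6 343.9 502.7 344.   31.4   5.9 -88.8]
batt all [526.4 344.6 526.4 344.5  40.3  35.7   1.2]
board [523.2 344.9 523.4 345.1  81.5  43.3  -1.1]
side
hub dish [ 565.7 -335.1  565.6 -334.9   15.9   15.5  -62.5]
batt white [531.3 348.9 531.  349.5  52.9  36.7   5.1]
amber [499.5 349.7 499.6 349.8  33.4  10.5 -89.2]
batt all [525.7 349.  525.5 349.5  63.   37.5   3. ]
board [521.8 347.4 522.6 348.1  80.1  44.1  -1.5]
```

View pics/b.png

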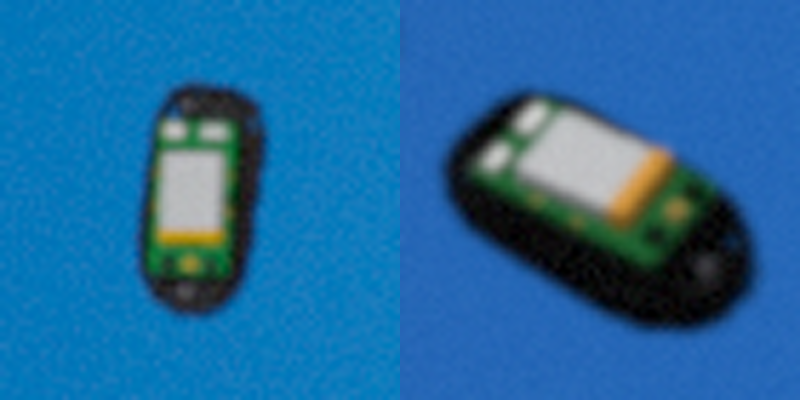

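The top crop shows the battery at (193,197) with its amber end at y≈238. The side crop agrees, and nothing has moved.

```bash

python3 mv.py 0 563.98 -120 125 -1.5  540 110 125 1 522.5 346 90 1 522.5 346 43 1
```

```text
{'tx': np.float64(-0.1), 'ty': np.float64(-0.764), 'tz': np.float64(0.0), 'wz': -0.056} rows 4
{'tx': np.float64(-0.044), 'ty': np.float64(-0.788), 'tz': np.float64(0.117), 'wz': 0.0} rows 4
{'tx': np.float64(-0.0), 'ty': np.float64(0.0), 'tz': np.float64(0.156), 'wz': 0.0} rows 1
[522.58 346.03  43.1    1.02]
```

Request:
step_arm(series=[{"tx":-0.1,"ty":-0.764,"tz":0,"wx":0,"wy":0,"wz":-0.056,"claw":0.2},{"tx":-0.1,"ty":-0.764,"tz":0,"wx":0,"wy":0,"wz":-0.056,"claw":0.2},{"tx":-0.1,"ty":-0.764,"tz":0,"wx":0,"wy":0,"wz":-0.056,"claw":0.2},{"tx":-0.1,"ty":-0.764,"tz":0,"wx":0,"wy":0,"wz":-0.056,"claw":0.2}])

```text
time_s: 9.5
tool_pos: [538.8, 111.1, 123.4]
orientation: [1.0, 0.009, -0.001, 0.0]
ft_force: [0.2, -0.2, 0.5]
grip_width: 0.602
grip_force: 0.0
```

Request:
step_arm(series=[{"tx":-0.044,"ty":-0.788,"tz":0.117,"wx":0,"wy":0,"wz":0,"claw":0.2},{"tx":-0.044,"ty":-0.788,"tz":0.117,"wx":0,"wy":0,"wz":0,"claw":0.2},{"tx":-0.044,"ty":-0.788,"tz":0.117,"wx":0,"wy":0,"wz":0,"claw":0.2},{"tx":-0.044,"ty":-0.788,"tz":0.117,"wx":0,"wy":0,"wz":0,"claw":0.2},{"tx":-0.044,"ty":-0.788,"tz":0.117,"wx":0,"wy":0,"wz":0,"claw":0.2},{"tx":-0.044,"ty":-0.788,"tz":0.117,"wx":0,"wy":0,"wz":0,"claw":0.2}])

```text
time_s: 10.25
tool_pos: [522.1, 344.6, 88.3]
orientation: [1.0, 0.009, -0.001, 0.001]
ft_force: [0.9, -0.2, -0.5]
grip_width: 0.597
grip_force: 0.0
```

Request:
step_arm(series=[{"tx":0,"ty":0,"tz":0.1,"wx":0,"wy":0,"wz":0,"claw":0.1},{"tx":0,"ty":0,"tz":0.15,"wx":0,"wy":0,"wz":0,"claw":0.0},{"tx":0,"ty":0,"tz":0.156,"wx":0,"wy":0,"wz":0,"claw":0.0},{"tx":0,"ty":0,"tz":0.156,"wx":0,"wy":0,"wz":0,"claw":0.0}])

```text
time_s: 10.75
tool_pos: [523.2, 345.6, 43.5]
orientation: [1.0, 0.008, 0.0, -0.0]
ft_force: [-0.4, 0.1, 0.0]
grip_width: 0.5
grip_force: 0.0
```

Request:
step_arm(series=[{"tx":0,"ty":0,"tz":0,"wx":0,"wy":0,"wz":0,"claw":-1},{"tx":0,"ty":0,"tz":0,"wx":0,"wy":0,"wz":0,"claw":-1},{"tx":0,"ty":0,"tz":0,"wx":0,"wy":0,"wz":0,"claw":-1},{"tx":0,"ty":0,"tz":0,"wx":0,"wy":0,"wz":0,"claw":-1}])

```text
time_s: 11.25
tool_pos: [523.7, 346.7, 44.5]
orientation: [1.0, 0.009, 0.001, -0.001]
ft_force: [1.3, -1.5, 6.6]
grip_width: 0.326
grip_force: 59.8
```

```bash

python3 mv.py 522.5 346 120 1 505 90 120 -6 481.5 -168 90 -14.5 481.5 -168 20 -14.5
```

```text
{'tx': np.float64(-0.0), 'ty': np.float64(0.0), 'tz': np.float64(-0.256), 'wz': 0.0} rows 2
{'tx': np.float64(-0.074), 'ty': np.float64(0.852), 'tz': np.float64(-0.0), 'wz': 0.156} rows 5
{'tx': np.float64(0.012), 'ty': np.float64(0.864), 'tz': np.float64(0.1), 'wz': 0.189} rows 5
{'tx': np.float64(0.0), 'ty': np.float64(-0.0), 'tz': np.float64(0.233), 'wz': -0.0} rows 2
[ 481.42 -168.08   20.    -14.5 ]
```

Request:
step_arm(series=[{"tx":0,"ty":0,"tz":-0.05,"wx":0,"wy":0,"wz":0,"claw":-1},{"tx":0,"ty":0,"tz":-0.15,"wx":0,"wy":0,"wz":0,"claw":-1},{"tx":0,"ty":0,"tz":-0.256,"wx":0,"wy":0,"wz":0,"claw":-1},{"tx":0,"ty":0,"tz":-0.256,"wx":0,"wy":0,"wz":0,"claw":-1}])

```text
time_s: 11.75
tool_pos: [524.7, 347.6, 123.5]
orientation: [1.0, 0.009, 0.003, -0.002]
ft_force: [0.2, 0.5, 0.1]
grip_width: 0.332
grip_force: 59.2
```

```bash
python3 - <<'E'
from bench import r
from h import *
c=r.get_image('side');s=r.sense();print(s['tool_pos'],s['ft_force'],s['grip_width'],s['grip_force'])
x,y=236,320;im=c['image'][y-60:y+60,x-80:x+80]
cv2.imwrite('pics/s7.png',cv2.resize(im,(800,600),interpolation=cv2.INTER_CUBIC)[...,::-1])
E
```

```text
[523.28657428 346.75868631 121.44639412] [-0.51280371 -0.91515238 -1.25325209] 0.32971073524650235 59.17354881763458
```

View pics/s7.png

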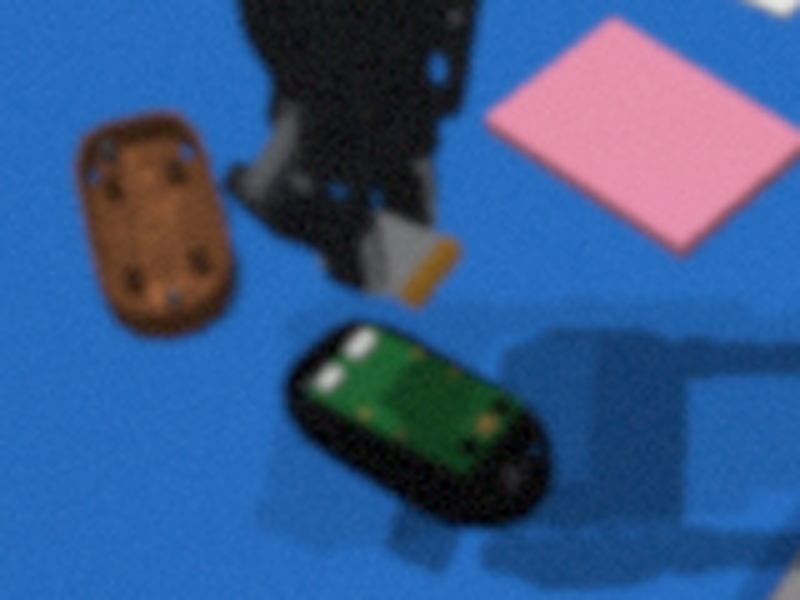

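The battery is held level at (410,255), and the board stays in place. Now to the red tray.

Request:
step_arm(series=[{"tx":-0.074,"ty":0.852,"tz":0,"wx":0,"wy":0,"wz":0.156,"claw":-1},{"tx":-0.074,"ty":0.852,"tz":0,"wx":0,"wy":0,"wz":0.156,"claw":-1},{"tx":-0.074,"ty":0.852,"tz":0,"wx":0,"wy":0,"wz":0.156,"claw":-1},{"tx":-0.074,"ty":0.852,"tz":0,"wx":0,"wy":0,"wz":0.156,"claw":-1},{"tx":-0.074,"ty":0.852,"tz":0,"wx":0,"wy":0,"wz":0.156,"claw":-1}])

```text
time_s: 12.42
tool_pos: [502.6, 86.7, 118.0]
orientation: [0.998, -0.055, -0.002, 0.001]
ft_force: [-0.7, 0.8, 0.1]
grip_width: 0.323
grip_force: 59.3
```

Request:
step_arm(series=[{"tx":0.012,"ty":0.864,"tz":0.1,"wx":0,"wy":0,"wz":0.189,"claw":-1},{"tx":0.012,"ty":0.864,"tz":0.1,"wx":0,"wy":0,"wz":0.189,"claw":-1},{"tx":0.012,"ty":0.864,"tz":0.1,"wx":0,"wy":0,"wz":0.189,"claw":-1},{"tx":0.012,"ty":0.864,"tz":0.1,"wx":0,"wy":0,"wz":0.189,"claw":-1},{"tx":0.012,"ty":0.864,"tz":0.1,"wx":0,"wy":0,"wz":0.189,"claw":-1},{"tx":0.012,"ty":0.864,"tz":0.1,"wx":0,"wy":0,"wz":0.189,"claw":-1}])

```text
time_s: 13.18
tool_pos: [481.0, -167.3, 88.9]
orientation: [0.992, -0.127, -0.001, -0.001]
ft_force: [0.5, 1.0, -0.8]
grip_width: 0.324
grip_force: 59.4
```

Request:
step_arm(series=[{"tx":0,"ty":0,"tz":0.12,"wx":0,"wy":0,"wz":0,"claw":-1},{"tx":0,"ty":0,"tz":0.19,"wx":0,"wy":0,"wz":0,"claw":-1},{"tx":0,"ty":0,"tz":0.22,"wx":0,"wy":0,"wz":0,"claw":-1},{"tx":0,"ty":0,"tz":0.233,"wx":0,"wy":0,"wz":0,"claw":-1},{"tx":0,"ty":0,"tz":0.233,"wx":0,"wy":0,"wz":0,"claw":-1}])

```text
time_s: 13.8
tool_pos: [482.0, -167.5, 20.4]
orientation: [0.992, -0.126, 0.0, 0.0]
ft_force: [-0.4, -0.5, -0.3]
grip_width: 0.328
grip_force: 59.4
```

Request:
step_arm(series=[{"tx":0,"ty":0,"tz":0.005,"wx":0,"wy":0,"wz":0,"claw":-1},{"tx":0,"ty":0,"tz":0.007,"wx":0,"wy":0,"wz":0,"claw":-1},{"tx":0,"ty":0,"tz":0.007,"wx":0,"wy":0,"wz":0,"claw":-1}])

```text
time_s: 14.18
tool_pos: [482.0, -168.3, 18.5]
orientation: [0.992, -0.126, 0.001, 0.0]
ft_force: [-0.5, -0.0, 2.8]
grip_width: 0.321
grip_force: 59.8
```

Request:
step_arm(series=[{"tx":0,"ty":0,"tz":0.002,"wx":0,"wy":0,"wz":0,"claw":-1},{"tx":0,"ty":0,"tz":0.002,"wx":0,"wy":0,"wz":0,"claw":-1}])

```text
time_s: 14.42
tool_pos: [481.9, -168.2, 18.5]
orientation: [0.992, -0.126, 0.0, 0.0]
ft_force: [-1.9, 1.6, 8.1]
grip_width: 0.324
grip_force: 60.4
```

Request:
step_arm(series=[{"tx":0,"ty":0,"tz":0,"wx":0,"wy":0,"wz":0,"claw":-0.1},{"tx":0,"ty":0,"tz":0,"wx":0,"wy":0,"wz":0,"claw":0.0},{"tx":0,"ty":0,"tz":0,"wx":0,"wy":0,"wz":0,"claw":0.0},{"tx":0,"ty":0,"tz":-0.1,"wx":0,"wy":0,"wz":0,"claw":0.1},{"tx":0,"ty":0,"tz":-0.3,"wx":0,"wy":0,"wz":0,"claw":0.3},{"tx":0,"ty":0,"tz":-0.3,"wx":0,"wy":0,"wz":0,"claw":0.3},{"tx":0,"ty":0,"tz":-0.3,"wx":0,"wy":0,"wz":0,"claw":0.3}])

```text
time_s: 15.3
tool_pos: [481.1, -167.9, 107.2]
orientation: [0.992, -0.126, -0.0, -0.0]
ft_force: [0.2, 0.1, -0.3]
grip_width: 0.65
grip_force: 0.0
```

```bash

python3 mv.py 0 481.42 -168.08 107.3 -14.5  500 95 110 -8 522 345.5 90 -1.3 522 345.5 34 -1.3
```

```text
{'tx': np.float64(-0.16), 'ty': np.float64(-0.865), 'tz': np.float64(-0.009), 'wz': -0.144} rows 5
{'tx': np.float64(-0.044), 'ty': np.float64(-0.837), 'tz': np.float64(0.067), 'wz': -0.149} rows 5
{'tx': np.float64(0.0), 'ty': np.float64(0.001), 'tz': np.float64(0.186), 'wz': -0.0} rows 1
[521.88 345.36  34.1   -1.31]
```

Request:
step_arm(series=[{"tx":-0.16,"ty":-0.865,"tz":-0.009,"wx":0,"wy":0,"wz":-0.144,"claw":0.5},{"tx":-0.16,"ty":-0.865,"tz":-0.009,"wx":0,"wy":0,"wz":-0.144,"claw":0.5},{"tx":-0.16,"ty":-0.865,"tz":-0.009,"wx":0,"wy":0,"wz":-0.144,"claw":0.5},{"tx":-0.16,"ty":-0.865,"tz":-0.009,"wx":0,"wy":0,"wz":-0.144,"claw":0.5},{"tx":-0.16,"ty":-0.865,"tz":-0.009,"wx":0,"wy":0,"wz":-0.144,"claw":0.5}])

```text
time_s: 15.92
tool_pos: [498.1, 98.3, 108.0]
orientation: [0.998, -0.068, -0.002, 0.0]
ft_force: [-0.3, -0.2, 0.5]
grip_width: 0.747
grip_force: 0.0
```

```bash
python3 - <<'E'
from m import *
d={n:r.get_image(n) for n in('top','side')};pickle.dump(d,open('d2.pkl','wb'))
P={'top':(205,205,245,262),'side':(205,315,275,372)}
T={'top':(370,220,425,285),'side':(330,187,405,235)}
for n,c in d.items():
    print(n)
    for lab,roi,f,z in (('batt white in tray',T[n],lambda h,s,v:(s<90)&(v>100),13),
      ('amber in tray',T[n],lambda h,s,v:(h>11)&(h<30)&(s>100)&(v>90),13),
      ('tray',T[n],lambda h,s,v:((h<8)|(h>172))&(s>150)&(v>60),8),
      ('board',P[n],lambda h,s,v:(v>75)&~((h>95)&(h<125)&(s>90)),32)):
        try: print(lab,hull(c,roi,f,z,3))
        except Exception as e: print(lab,'none')
a=d['top']['image'][217:287,362:432];b=d['side']['image'][175:245,332:402]
cv2.imwrite('pics/b2.png',np.hstack([cv2.resize(q,(400,400),interpolation=cv2.INTER_CUBIC) for q in(a,b)])[...,::-1])
E
```

```text
top
batt white in tray [ 484.6 -171.6  484.6 -171.6   42.3   33.3  -14.7]
amber in tray [ 460.7 -165.2  460.9 -165.1   34.5    9.    75. ]
tray [ 482.2 -170.   482.2 -170.1  135.5   87.6  -14.6]
board [523.2 344.9 523.3 345.   81.6  43.1  -1.4]
side
batt white in tray [ 484.4 -165.6  484.2 -165.9   41.4   38.5  -12.2]
amber in tray [ 459.6 -159.4  459.8 -159.5   36.    11.7   80.1]
tray [ 480.  -163.8  480.1 -163.7  137.9   90.4  -14.7]
board [521.9 348.4 522.6 348.7  80.   41.5  -1.8]
```

View pics/b2.png

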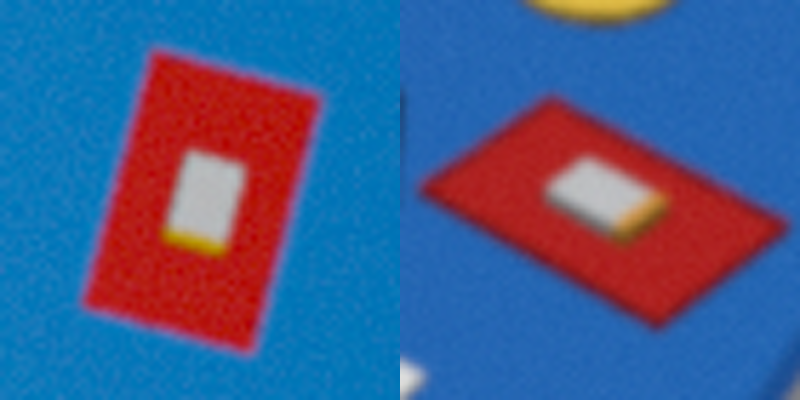

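The battery sits flat in the middle of the tray in both crops: (204,203) and (606,198). It also lies along the tray. Now the board.

```bash

python3 mv.py 0 500 95 110 -8  522.3 346.5 80 -1.4 522.3 346.5 33 -1.4
```

```text
{'tx': np.float64(-0.043), 'ty': np.float64(-0.841), 'tz': np.float64(0.1), 'wz': -0.147} rows 5
{'tx': np.float64(-0.0), 'ty': np.float64(0.0), 'tz': np.float64(0.157), 'wz': 0.0} rows 1
[522.34 346.64  32.9   -1.39]
```

Request:
step_arm(series=[{"tx":-0.043,"ty":-0.841,"tz":0.1,"wx":0,"wy":0,"wz":-0.147,"claw":0.5},{"tx":-0.043,"ty":-0.841,"tz":0.1,"wx":0,"wy":0,"wz":-0.147,"claw":0.5},{"tx":-0.043,"ty":-0.841,"tz":0.1,"wx":0,"wy":0,"wz":-0.147,"claw":0.5},{"tx":-0.043,"ty":-0.841,"tz":0.1,"wx":0,"wy":0,"wz":-0.147,"claw":0.5},{"tx":-0.043,"ty":-0.841,"tz":0.1,"wx":0,"wy":0,"wz":-0.147,"claw":0.5},{"tx":-0.043,"ty":-0.841,"tz":0.1,"wx":0,"wy":0,"wz":-0.147,"claw":0.5},{"tx":-0.043,"ty":-0.841,"tz":0.1,"wx":0,"wy":0,"wz":-0.147,"claw":0.5}])

```text
time_s: 16.9
tool_pos: [522.4, 344.3, 79.4]
orientation: [1.0, -0.013, -0.001, 0.001]
ft_force: [-0.2, 0.5, -1.0]
grip_width: 0.749
grip_force: 0.0
```

Request:
step_arm(series=[{"tx":0,"ty":0,"tz":0.08,"wx":0,"wy":0,"wz":0,"claw":0.4},{"tx":0,"ty":0,"tz":0.14,"wx":0,"wy":0,"wz":0,"claw":0.35},{"tx":0,"ty":0,"tz":0.157,"wx":0,"wy":0,"wz":0,"claw":0.3},{"tx":0,"ty":0,"tz":0.157,"wx":0,"wy":0,"wz":0,"claw":0.3},{"tx":0,"ty":0,"tz":0.157,"wx":0,"wy":0,"wz":0,"claw":0.3}])

```text
time_s: 17.52
tool_pos: [523.0, 347.2, 33.6]
orientation: [1.0, -0.012, 0.001, -0.0]
ft_force: [-0.6, 0.7, 0.3]
grip_width: 0.647
grip_force: 0.0
```

Request:
step_arm(series=[{"tx":0,"ty":0,"tz":0,"wx":0,"wy":0,"wz":0,"claw":-1},{"tx":0,"ty":0,"tz":0,"wx":0,"wy":0,"wz":0,"claw":-1},{"tx":0,"ty":0,"tz":0,"wx":0,"wy":0,"wz":0,"claw":-1},{"tx":0,"ty":0,"tz":0,"wx":0,"wy":0,"wz":0,"claw":-1}])

```text
time_s: 18.02
tool_pos: [523.4, 347.6, 34.2]
orientation: [1.0, -0.012, 0.001, -0.001]
ft_force: [0.8, 0.2, 6.0]
grip_width: 0.443
grip_force: 60.6
```

```bash

python3 mv.py 522.3 346.5 100 -1.4  528.5 160 100 -12 528.5 160 30 -12
python3 - <<'E'
from m import *
d=pickle.load(open('d2.pkl','rb'))
P={'top':(255,200,320,265),'side':(240,250,335,320)}
for n,c in d.items(): print(n,hull(c,P[n],lambda h,s,v:(h>140)&(s>30)&(v>120),10,3))
E
```

```text
{'tx': np.float64(-0.0), 'ty': np.float64(0.0), 'tz': np.float64(-0.224), 'wz': 0.0} rows 2
{'tx': np.float64(0.036), 'ty': np.float64(0.621), 'tz': np.float64(0.0), 'wz': 0.236} rows 3
{'tx': np.float64(-0.0), 'ty': np.float64(0.001), 'tz': np.float64(0.234), 'wz': -0.0} rows 2
[528.57 159.84  29.9  -12.  ]
top [529.6 158.4 538.5 165.4 119.8  83.  -12.3]
side [527.  163.2 527.2 163.2 123.6  88.  -11.8]
```

Request:
step_arm(series=[{"tx":0,"ty":0,"tz":-0.05,"wx":0,"wy":0,"wz":0,"claw":-1},{"tx":0,"ty":0,"tz":-0.13,"wx":0,"wy":0,"wz":0,"claw":-1},{"tx":0,"ty":0,"tz":-0.224,"wx":0,"wy":0,"wz":0,"claw":-1},{"tx":0,"ty":0,"tz":-0.224,"wx":0,"wy":0,"wz":0,"claw":-1}])

```text
time_s: 18.52
tool_pos: [524.3, 348.1, 103.1]
orientation: [1.0, -0.012, 0.003, -0.002]
ft_force: [-0.4, 0.6, -0.3]
grip_width: 0.442
grip_force: 60.1
```

Request:
step_arm(series=[{"tx":0.036,"ty":0.621,"tz":0,"wx":0,"wy":0,"wz":0.236,"claw":-1},{"tx":0.036,"ty":0.621,"tz":0,"wx":0,"wy":0,"wz":0.236,"claw":-1},{"tx":0.036,"ty":0.621,"tz":0,"wx":0,"wy":0,"wz":0.236,"claw":-1},{"tx":0.036,"ty":0.621,"tz":0,"wx":0,"wy":0,"wz":0.236,"claw":-1},{"tx":0.036,"ty":0.621,"tz":0,"wx":0,"wy":0,"wz":0.236,"claw":-1},{"tx":0.036,"ty":0.621,"tz":0,"wx":0,"wy":0,"wz":0.236,"claw":-1}])

```text
time_s: 19.27
tool_pos: [528.4, 161.6, 99.7]
orientation: [0.995, -0.104, -0.0, -0.0]
ft_force: [-1.3, -0.8, 0.2]
grip_width: 0.442
grip_force: 60.3
```

```bash
python3 - <<'E'
from m import *
c=r.get_image('side');s=r.sense();print(s['tool_pos'],s['ft_force'],s['grip_width'],s['grip_force'])
cv2.imwrite('pics/s8.png',cv2.resize(c['image'][235:385,180:380],(800,600),interpolation=cv2.INTER_CUBIC)[...,::-1])
E
```

```text
[528.39567982 161.794831    99.7895412 ] [-1.10516237 -0.10238782  0.25596916] 0.44017812261204387 60.28024345636368
```

View pics/s8.png

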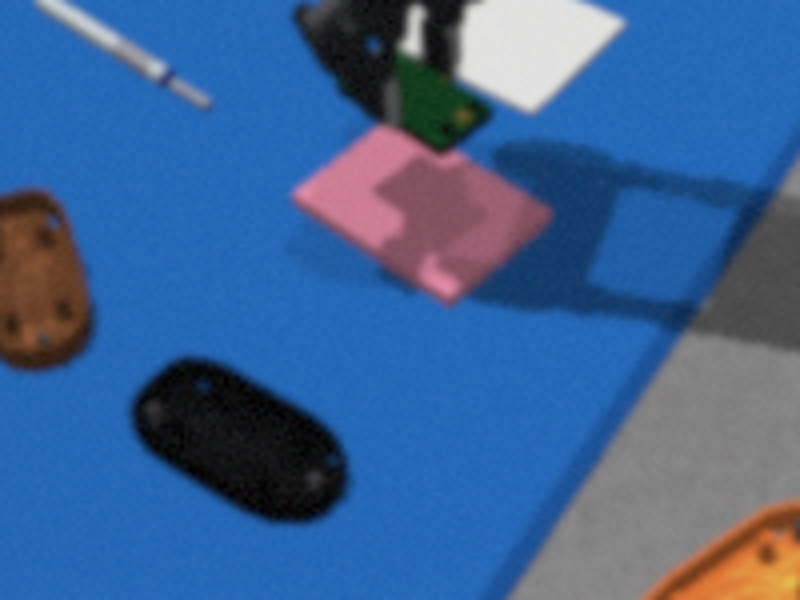

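The board is held level at (440,105) above the foam, and the empty black shell is at (240,440). Lowering.

Request:
step_arm(series=[{"tx":0,"ty":0.001,"tz":0.12,"wx":0,"wy":0,"wz":0,"claw":-1},{"tx":0,"ty":0.001,"tz":0.2,"wx":0,"wy":0,"wz":0,"claw":-1},{"tx":0,"ty":0.001,"tz":0.234,"wx":0,"wy":0,"wz":0,"claw":-1},{"tx":0,"ty":0.001,"tz":0.243,"wx":0,"wy":0,"wz":0,"claw":-1},{"tx":0,"ty":0.001,"tz":0.249,"wx":0,"wy":0,"wz":0,"claw":-1},{"tx":0,"ty":0.001,"tz":0.249,"wx":0,"wy":0,"wz":0,"claw":-1}])

```text
time_s: 20.08
tool_pos: [529.3, 160.4, 26.2]
orientation: [0.995, -0.105, 0.001, -0.0]
ft_force: [0.4, 0.4, -0.3]
grip_width: 0.441
grip_force: 60.3
```

Request:
step_arm(series=[{"tx":0,"ty":0,"tz":0.004,"wx":0,"wy":0,"wz":0,"claw":-1},{"tx":0,"ty":0,"tz":0.007,"wx":0,"wy":0,"wz":0,"claw":-1},{"tx":0,"ty":0,"tz":0.007,"wx":0,"wy":0,"wz":0,"claw":-1}])

```text
time_s: 20.45
tool_pos: [529.0, 160.1, 24.2]
orientation: [0.994, -0.105, 0.0, -0.0]
ft_force: [-0.4, 0.2, 5.8]
grip_width: 0.442
grip_force: 60.9
```

Request:
step_arm(series=[{"tx":0,"ty":0,"tz":0,"wx":0,"wy":0,"wz":0,"claw":0.1},{"tx":0,"ty":0,"tz":0,"wx":0,"wy":0,"wz":0,"claw":0.3},{"tx":0,"ty":0,"tz":0,"wx":0,"wy":0,"wz":0,"claw":0.3},{"tx":0,"ty":0,"tz":-0.1,"wx":0,"wy":0,"wz":0,"claw":0.4},{"tx":0,"ty":0,"tz":-0.28,"wx":0,"wy":0,"wz":0,"claw":1},{"tx":0,"ty":0,"tz":-0.28,"wx":0,"wy":0,"wz":0,"claw":1},{"tx":0,"ty":0,"tz":-0.28,"wx":0,"wy":0,"wz":0,"claw":1}])

```text
time_s: 21.32
tool_pos: [528.3, 160.1, 107.2]
orientation: [0.994, -0.105, -0.0, -0.0]
ft_force: [0.2, 0.2, -0.9]
grip_width: 1.002
grip_force: 0.0
```

```bash
python3 mv.py 0 528.57 159.84 107.3 -12 528.5 0 110 -12 520 150 110 -6; python3 - <<'E'
from m import *
s=r.sense();print(s['tool_pos'])
d={n:r.get_image(n) for n in('top','side')};pickle.dump(d,open('d3.pkl','wb'))
P={'top':(205,205,245,262),'side':(205,315,275,372)}
Q={'top':(255,200,320,265),'side':(240,250,335,320)}
for n,c in d.items():
    print(n)
    for z in (18,0): print('shell',z,hull(c,P[n],lambda h,s,v:~((h>95)&(h<125)&(s>120)&(v>80)),z,5))
    print('green',hull(c,Q[n],lambda h,s,v:(h>40)&(h<92)&(s>80)&(v>30),20,3))
cv2.imwrite('pics/s9.png',cv2.resize(d['side']['image'][235:385,180:380],(800,600),interpolation=cv2.INTER_CUBIC)[...,::-1])
E
```

```text
{'tx': np.float64(0.111), 'ty': np.float64(0.521), 'tz': np.float64(-0.009), 'wz': 0.0} rows 3
{'tx': np.float64(-0.132), 'ty': np.float64(-0.483), 'tz': np.float64(0.0), 'wz': -0.133} rows 3
[520.04 150.   110.    -6.02]
[528.29830608 160.05715721 107.22095432]
top
shell 18 [522.5 342.4 523.8 342.3 115.2  55.7  -6. ]
shell 0 [523.6 345.  525.  344.8 116.4  56.2  -6. ]
green [502.6 163.6 500.4 161.3  35.7  18.3  80.9]
side
shell 18 [517.2 351.4 518.5 351.2 126.4  63.1  -6. ]
shell 0 [526.9 340.5 528.2 340.4 128.8  64.4  -6. ]
green [524.5 163.5 524.2 163.9  75.   38.8 -13.4]
```

View pics/s9.png

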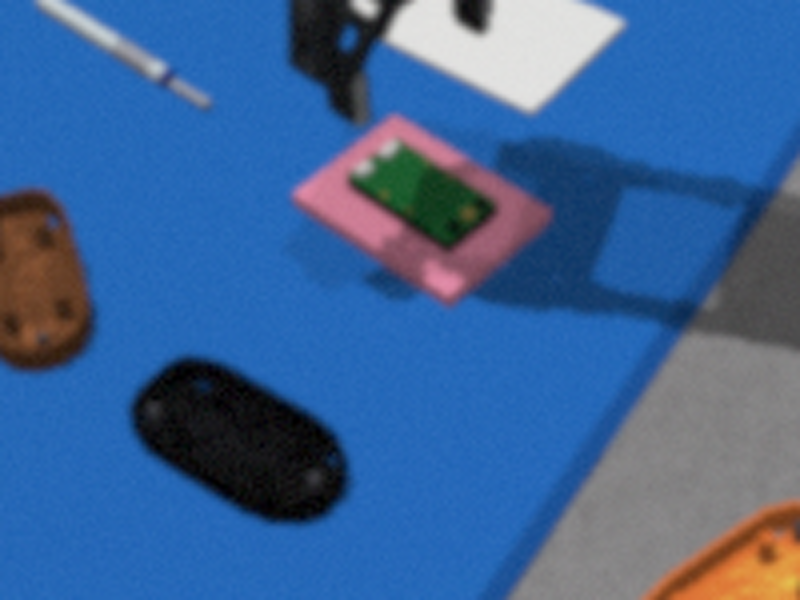

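The board is centred flat on the foam at (422,193), and the empty shell is at (240,440), undisturbed.

```bash
python3 mv.py 0 528.57 159.84 107.3 -12 522.2 345.3 75 -6 522.2 345.3 17.5 -6 ; cp cmd.json a; python3 mv.py 522.2 345.3 100 -6 551 176 100 -6 580.2 6.5 70 -7.2 580.2 6.5 26 -7.2
```

```text
{'tx': np.float64(-0.149), 'ty': np.float64(-0.6), 'tz': np.float64(0.108), 'wz': -0.133} rows 4
{'tx': np.float64(-0.0), 'ty': np.float64(-0.0), 'tz': np.float64(0.191), 'wz': -0.0} rows 1
[522.27 345.2   17.6   -6.02]
{'tx': np.float64(-0.0), 'ty': np.float64(-0.0), 'tz': np.float64(-0.275), 'wz': -0.0} rows 2
{'tx': np.float64(0.154), 'ty': np.float64(0.551), 'tz': np.float64(0.0), 'wz': -0.0} rows 3
{'tx': np.float64(0.156), 'ty': np.float64(0.552), 'tz': np.float64(0.1), 'wz': 0.026} rows 3
{'tx': np.float64(0.0), 'ty': np.float64(-0.0), 'tz': np.float64(0.147), 'wz': 0.0} rows 1
[580.08   6.38  26.    -7.18]
```

Request:
step_arm(series=[{"tx":-0.149,"ty":-0.6,"tz":0.108,"wx":0,"wy":0,"wz":-0.133,"claw":1},{"tx":-0.149,"ty":-0.6,"tz":0.108,"wx":0,"wy":0,"wz":-0.133,"claw":1},{"tx":-0.149,"ty":-0.6,"tz":0.108,"wx":0,"wy":0,"wz":-0.133,"claw":1},{"tx":-0.149,"ty":-0.6,"tz":0.108,"wx":0,"wy":0,"wz":-0.133,"claw":1},{"tx":-0.149,"ty":-0.6,"tz":0.108,"wx":0,"wy":0,"wz":-0.133,"claw":1},{"tx":-0.149,"ty":-0.6,"tz":0.108,"wx":0,"wy":0,"wz":-0.133,"claw":1},{"tx":-0.149,"ty":-0.6,"tz":0.108,"wx":0,"wy":0,"wz":-0.133,"claw":1}])

```text
time_s: 22.3
tool_pos: [522.7, 344.0, 75.0]
orientation: [0.999, -0.054, -0.0, 0.0]
ft_force: [-0.6, 0.0, -0.6]
grip_width: 1.0
grip_force: 0.0
```

Request:
step_arm(series=[{"tx":0,"ty":0,"tz":0.08,"wx":0,"wy":0,"wz":0,"claw":1},{"tx":0,"ty":0,"tz":0.14,"wx":0,"wy":0,"wz":0,"claw":1},{"tx":0,"ty":0,"tz":0.175,"wx":0,"wy":0,"wz":0,"claw":1},{"tx":0,"ty":0,"tz":0.191,"wx":0,"wy":0,"wz":0,"claw":1},{"tx":0,"ty":0,"tz":0.191,"wx":0,"wy":0,"wz":0,"claw":1}])

```text
time_s: 22.92
tool_pos: [522.3, 345.4, 17.4]
orientation: [0.999, -0.053, -0.0, 0.0]
ft_force: [-0.4, 0.1, 0.1]
grip_width: 1.0
grip_force: 0.0
```

Request:
step_arm(series=[{"tx":0,"ty":0,"tz":0,"wx":0,"wy":0,"wz":0,"claw":-1},{"tx":0,"ty":0,"tz":0,"wx":0,"wy":0,"wz":0,"claw":-1},{"tx":0,"ty":0,"tz":0,"wx":0,"wy":0,"wz":0,"claw":-1},{"tx":0,"ty":0,"tz":0,"wx":0,"wy":0,"wz":0,"claw":-1}])

```text
time_s: 23.42
tool_pos: [523.4, 346.1, 18.9]
orientation: [0.999, -0.053, 0.001, -0.001]
ft_force: [0.1, 0.5, 4.9]
grip_width: 0.654
grip_force: 64.0
```

Request:
step_arm(series=[{"tx":0,"ty":0,"tz":-0.05,"wx":0,"wy":0,"wz":0,"claw":-1},{"tx":0,"ty":0,"tz":-0.15,"wx":0,"wy":0,"wz":0,"claw":-1},{"tx":0,"ty":0,"tz":-0.275,"wx":0,"wy":0,"wz":0,"claw":-1},{"tx":0,"ty":0,"tz":-0.275,"wx":0,"wy":0,"wz":0,"claw":-1}])

```text
time_s: 23.92
tool_pos: [524.8, 346.9, 104.2]
orientation: [0.999, -0.053, 0.003, -0.002]
ft_force: [-0.3, 0.0, 0.0]
grip_width: 0.651
grip_force: 63.6
```

Request:
step_arm(series=[{"tx":0.154,"ty":0.551,"tz":0,"wx":0,"wy":0,"wz":0,"claw":-1},{"tx":0.154,"ty":0.551,"tz":0,"wx":0,"wy":0,"wz":0,"claw":-1},{"tx":0.154,"ty":0.551,"tz":0,"wx":0,"wy":0,"wz":0,"claw":-1}])

```text
time_s: 24.3
tool_pos: [549.5, 173.8, 98.8]
orientation: [0.999, -0.053, -0.001, 0.001]
ft_force: [0.5, -0.6, -1.0]
grip_width: 0.653
grip_force: 63.7
```

Request:
step_arm(series=[{"tx":0.156,"ty":0.552,"tz":0,"wx":0,"wy":0,"wz":0.026,"claw":-1},{"tx":0.156,"ty":0.552,"tz":0.05,"wx":0,"wy":0,"wz":0.026,"claw":-1},{"tx":0.156,"ty":0.552,"tz":0.1,"wx":0,"wy":0,"wz":0.026,"claw":-1},{"tx":0.156,"ty":0.552,"tz":0.1,"wx":0,"wy":0,"wz":0.026,"claw":-1},{"tx":0.156,"ty":0.552,"tz":0.1,"wx":0,"wy":0,"wz":0.026,"claw":-1},{"tx":0.156,"ty":0.552,"tz":0.1,"wx":0,"wy":0,"wz":0.026,"claw":-1}])

```text
time_s: 25.05
tool_pos: [579.8, 7.9, 70.2]
orientation: [0.998, -0.062, -0.0, -0.0]
ft_force: [0.7, 0.1, -1.0]
grip_width: 0.649
grip_force: 63.8
```

```bash
python3 - <<'E'
from m import *
c=r.get_image('side');s=r.sense();print(s['tool_pos'],s['ft_force'],s['grip_width'],s['grip_force'])
cv2.imwrite('pics/s10.png',cv2.resize(c['image'][165:315,200:400],(800,600),interpolation=cv2.INTER_CUBIC)[...,::-1])
E
```

```text
[579.95280295   8.04054921  70.37828822] [-0.45877095 -0.13577735 -0.96015111] 0.6549311177631771 63.783652782440186
```

View pics/s10.png

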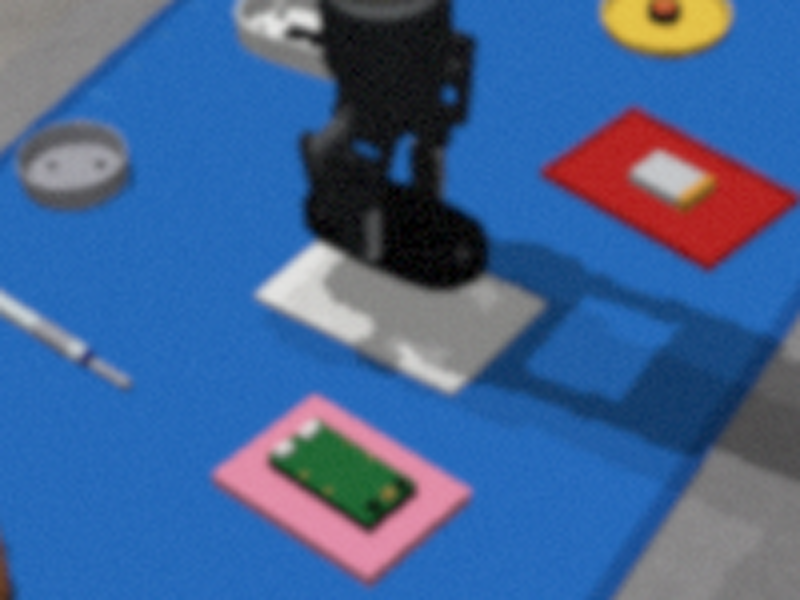

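The shell is held level at (395,240) above the pad, and the other parts are well placed. Lowering.

Request:
step_arm(series=[{"tx":0,"ty":0,"tz":0.08,"wx":0,"wy":0,"wz":0,"claw":-1},{"tx":0,"ty":0,"tz":0.12,"wx":0,"wy":0,"wz":0,"claw":-1},{"tx":0,"ty":0,"tz":0.14,"wx":0,"wy":0,"wz":0,"claw":-1},{"tx":0,"ty":0,"tz":0.147,"wx":0,"wy":0,"wz":0,"claw":-1},{"tx":0,"ty":0,"tz":0.147,"wx":0,"wy":0,"wz":0,"claw":-1},{"tx":0,"ty":0,"tz":0.147,"wx":0,"wy":0,"wz":0,"claw":-1}])

```text
time_s: 25.85
tool_pos: [580.5, 6.5, 26.5]
orientation: [0.998, -0.063, 0.001, 0.0]
ft_force: [0.2, 0.0, -0.3]
grip_width: 0.653
grip_force: 63.8
```

Request:
step_arm(series=[{"tx":0,"ty":0,"tz":0.004,"wx":0,"wy":0,"wz":0,"claw":-1},{"tx":0,"ty":0,"tz":0.008,"wx":0,"wy":0,"wz":0,"claw":-1},{"tx":0,"ty":0,"tz":0.008,"wx":0,"wy":0,"wz":0,"claw":-1}])

```text
time_s: 26.22
tool_pos: [580.2, 6.5, 23.9]
orientation: [0.998, -0.063, 0.0, -0.0]
ft_force: [-0.4, -0.1, 1.6]
grip_width: 0.657
grip_force: 64.1
```

Request:
step_arm(series=[{"tx":0,"ty":0,"tz":0.001,"wx":0,"wy":0,"wz":0,"claw":0.5},{"tx":0,"ty":0,"tz":0.001,"wx":0,"wy":0,"wz":0,"claw":1},{"tx":0,"ty":0,"tz":0.001,"wx":0,"wy":0,"wz":0,"claw":1},{"tx":0,"ty":0,"tz":-0.1,"wx":0,"wy":0,"wz":0,"claw":1},{"tx":0,"ty":0,"tz":-0.4,"wx":0,"wy":0,"wz":0,"claw":1},{"tx":0,"ty":0,"tz":-0.4,"wx":0,"wy":0,"wz":0,"claw":1}])

```text
time_s: 26.98
tool_pos: [582.3, 6.5, 147.3]
orientation: [0.998, -0.063, 0.003, -0.0]
ft_force: [-1.0, 0.0, 0.3]
grip_width: 0.998
grip_force: 0.0
```

Request:
step_arm(series=[{"tx":-0.7,"ty":0,"tz":-0.2,"wx":0,"wy":0,"wz":0,"claw":1},{"tx":-0.7,"ty":0,"tz":-0.2,"wx":0,"wy":0,"wz":0,"claw":1},{"tx":-0.7,"ty":0,"tz":-0.2,"wx":0,"wy":0,"wz":0,"claw":1},{"tx":-0.7,"ty":0,"tz":-0.2,"wx":0,"wy":0,"wz":0,"claw":1},{"tx":-0.7,"ty":0,"tz":-0.2,"wx":0,"wy":0,"wz":0,"claw":1},{"tx":-0.7,"ty":0,"tz":-0.2,"wx":0,"wy":0,"wz":0,"claw":1}])

```text
time_s: 27.72
tool_pos: [372.8, 32.9, 204.0]
orientation: [0.998, -0.063, 0.001, 0.0]
ft_force: [-0.2, -1.5, 0.2]
grip_width: 0.996
grip_force: 0.0
```

```bash
python3 - <<'E'
from m import *
d={n:r.get_image(n) for n in('top','side')}
a=cv2.resize(d['top']['image'][120:290,190:490],(600,340));b=cv2.resize(d['side']['image'][135:335,150:450],(390,260))
im=np.zeros((600,600,3),np.uint8);im[:340]=a;im[340:,:390]=b
cv2.imwrite('pics/end.png',im[...,::-1])
f=lambda h,s,v:(v<75)
for n,roi in (('top',(310,180,368,255)),('side',(255,205,345,268))):
    print(n,'shell z23',hull(d[n],roi,f,23,5))
E
```

```text
top shell z23 [579.6   3.7 580.7   3.6 115.4  52.3  -7.1]
side shell z23 [574.3  14.4 575.5  14.6 126.3  67.2  -7.1]
```

View pics/end.png

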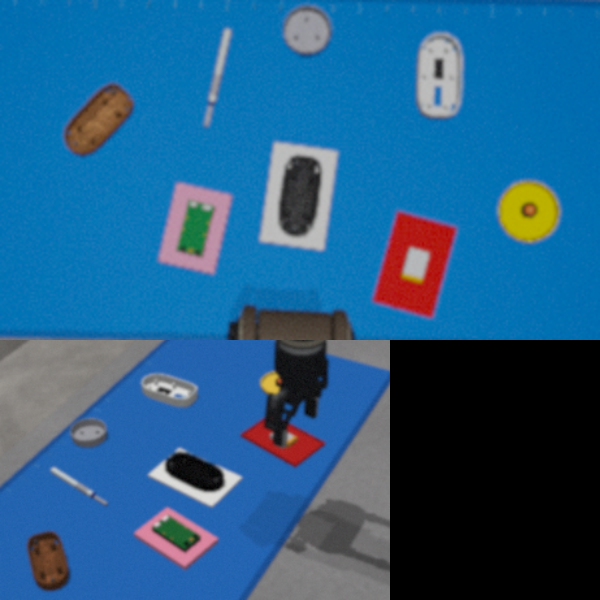

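All four parts are centred and aligned: shell (300,195), board (196,229), battery (416,265) and wheel (529,210). The knife and white top shell have not moved, so I'm handing in.

```bash
python3 -c "
from bench import r
print(r.job_done())"
```

```text
the job is handed in; nothing more can be done
None
```

The job is handed in: wheel, battery, board and black bottom shell were placed in that order, each flat and centred on its place in the final pictures, in about 28 s, with the knife and white top shell unmoved.

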